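Show the next assembly step without touching the parts

ROBOT

A 7-joint arm with a two-finger parallel gripper is mounted at the origin on the work surface. World frame = base frame: x ahead of the robot, y to its left, z up, the work surface at z = 0. Lengths are in m, angles in rad, forces in N, time in s.
With the tool pointing down it reaches from about 0.4 to 0.85 m from the base axis. Payload 4.5 kg.
Tool frame: the origin (TCP) lies midway between the tips of the shut fingers; the grasp point (between the pads) lies 19 mm behind it; x points along the fingers, z is the direction in which the jaws open and shut, and the axes are right-handed (so a half turn about x gives the same grasp; the last joint's range is limited). The gripper opens to 88 mm and grips with 3 to 60 N. Pads are 18 mm wide; open, the fingers measure 123 mm over their backs; the gripper's body (75 mm by 187 mm) begins 45 mm behind the grasp point.
Start: joints at [-1.168, 0.689, -0.195, 1.565, 0.157, 0.902, -0.215], TCP at [0.225, 0.583, 0.239] pointing down, gripper open.
Joint ranges: [-3.01, 3.01], [-0.46, 2.08], [-1.47, 1.51], [0.13, 2.56], [-1, 4.14], [0.04, 2.09], [-2.66, 2.66]. Speed limits (rad/s): [2.57, 2.57, 3.14, 3.14, 3.14, 3.14, 3.14].

INTERFACE

Orientations are given as a unit quaternion [w, x, y, z].
In Python, from cell import manip gives the robot as it stands. The module is installed in compiled form; this text tells all that it offers.
- The arm moves only by the shell command python3 -m crank 'ROWS'. ROWS is JSON, a list of rows, each a list of 5 numbers: the shift along the world's x, y, z in mm, then the turn about the world's z in degrees, then the opening, from 0 (shut) to 1 (fully open). In form: [[dx, dy, dz, spin, hand], ...]. A call has 1 to 5 rows; each row shifts and turns the commanded pose from where the row before left it; what a row does not reach is not made up. A row lasts 1/12 s, in which the tool goes at most 41.7 mm and 7.16 degrees, less where a joint would pass 70% of its speed; a pose out of reach is approached as far as the arm can. A call with a gripper value outside its range is refused whole. The fingers move at their own pace and stop on an object; the grip force is fixed at half the most. Time passes only in rows, so rows that do not move let the fingers close. It gives the time, the measured TCP pose, the force and the opening at its end, in the units of the state.
- manip.read_state(): the state, without advancing time (a new reading comes with each control period).
- manip.snapshot(name): name is "side" or "top"; returns a dict with "color" (420x560x3 uint8, red, green, blue), "K" (3x3 intrinsics, pixels), "rvec" (rotation vector, rad) and "tvec" (3), from world to camera coordinates, as OpenCV has them. Camera axes: x right, y down, z forward; pixel columns grow to the right and rows downward; lengths in m; the calibration is good to about 2 mm. A picture is of the moment at which its call begins. There is no depth.
- manip.close_job(): hands the job in, once; it reports no verdict.
The state is a dict: "time_s": time; "joint_pos": joint angles; "joint_velocities": joint speeds; "effort": joint torques, N m; "position": TCP position; "tool_rot": TCP orientation; "wrist_force": force on the tool from outside, world axes, zero at the start; "torque": the same for the moment, N m; "finger_gap": opening from 0.0 (shut) to 1.0 (fully open).
Only numpy, scipy, OpenCV 4.12 (cv2) and the standard library are available. Lean on these libraries where they do the work, as an engineer would, in place of code of your own. Each camera call takes 0.05 s, during which the arm holds its last target.

TASK

Show the assembler the next step: point with the fingertips at the orange-capped coupling in the tray, from about 2 cm above its cap, and stay there for two seconds; then point in the same way at the fixture's empty nest, about 2 cm above its rim, for two seconds; then press the green button down to log the step, let it come up and move clear of it. Apart from the button touch none of the parts, the tray, the fixture or the loose things, and keep the fingertips at least 4 cm above every other coupling, loose or in the fixture, when passing over it.

Things in the scene. Friction and masses are not known exactly. Their poses are not given: they have to be found in the camera images.
- orange: An instrument coupling standing on end: steel foot 28 mm across and 8 mm high, steel barrel 20 mm across, orange cap 30 mm across and 12 mm high on top; 45 mm tall in all, about 50 to 100 g, loose. Origin at the centre of its underside, z up; its cap top is 45 mm above the origin. One of four in the tray, any of the four places. This is the one to show.
- blue: An instrument coupling standing on end: steel foot 28 mm across and 8 mm high, steel barrel 20 mm across, blue cap 30 mm across and 12 mm high on top; 45 mm tall in all, about 50 to 100 g, loose. Origin at the centre of its underside, z up; its cap top is 45 mm above the origin. One of four in the tray, any of the four places. Leave alone.
- green: An instrument coupling standing on end: steel foot 28 mm across and 8 mm high, steel barrel 20 mm across, green cap 30 mm across and 12 mm high on top; 45 mm tall in all, about 50 to 100 g, loose. Origin at the centre of its underside, z up; its cap top is 45 mm above the origin. One of four in the tray, any of the four places. Leave alone.
- white: An instrument coupling standing on end: steel foot 28 mm across and 8 mm high, steel barrel 20 mm across, white cap 30 mm across and 12 mm high on top; 45 mm tall in all, about 50 to 100 g, loose. Origin at the centre of its underside, z up; its cap top is 45 mm above the origin. One of four in the tray, any of the four places. Leave alone.
- tray: Open metal tray, 180 x 180 x 22 mm, walls 4 mm, floor 4 mm thick, fixed on the blue mat (2 mm thick). Origin at the centre of its underside. The four couplings stand in it at (+-40, +-40) mm. Left or right of the button.
- fixture: Grey assembly fixture plate, 180 x 180 x 15 mm, fixed on the mat. Origin at the centre of its underside. It carries four round nests at (+-40, +-40) mm, three filled and one empty. On the other side of the button from the tray.
- empty_nest: The one empty nest of the fixture: aluminium ring 44 mm across outside, 32 mm inside, 20 mm high, with a black floor and nothing in it. Origin at the centre of its underside on the fixture plate, z up; its rim is 20 mm above the origin. Any of the four places.
- filled_nest1: A nest that is already filled: the same ring 44 mm across, 20 mm high, with a grey-capped coupling fixed in it. Origin at the centre of its underside on the fixture plate, z up; the top of the grey cap (30 mm across) is 49 mm above the origin. Not to be touched.
- filled_nest2: A nest that is already filled: the same ring 44 mm across, 20 mm high, with a grey-capped coupling fixed in it. Origin at the centre of its underside on the fixture plate, z up; the top of the grey cap (30 mm across) is 49 mm above the origin. Not to be touched.
- filled_nest3: A nest that is already filled: the same ring 44 mm across, 20 mm high, with a grey-capped coupling fixed in it. Origin at the centre of its underside on the fixture plate, z up; the top of the grey cap (30 mm across) is 49 mm above the origin. Not to be touched.
- log (a joint): Travel of the green push button, m: 0 up, 0.006 fully down. It is sprung (about 5 N fully down) and comes up by itself.
- log_top (a point): Centre of the top face of the round green push button (36 mm across, in a low black housing) on the mat between tray and fixture. It is pressed straight down.
- screwdriver: Yellow-handled screwdriver, 180 mm long, lying loose on the mat beyond the button, its long axis its own x. Leave alone.
- cup: Loose open steel cup, 68 mm across, 70 mm high, on the right of the bench. Origin at the centre of its underside. Leave alone.
- bottle: Loose clear bottle with a blue cap, 60 mm across, 150 mm high, on the left of the bench. Origin at the centre of its underside. Leave alone.
- jar: Loose white jar, 60 mm across, 60 mm high, on the right of the bench. Origin at the centre of its underside. Leave alone.
Mind the look-alikes: they are no part of the job. Leave any blue, brown or red look-alike of the part that bears log alone.

How it is judged:
On the way, in this order (a step that is already met when the one before it is completed fails the run):
1. dwells just above the orange-capped coupling, fingertips over its cap (within 20 mm sideways and some 4 cm above), for 1.5 s (horizontal distance between the grasp point and orange below 0.02 m and z of the grasp point in the frame of orange between 0.065 and 0.107 m), for 1.5 s.
2. dwells just above the empty nest, fingertips over it (within 20 mm sideways and some 4 cm above its rim), for 1.5 s (horizontal distance between the grasp point and empty_nest below 0.02 m and z of the grasp point in the frame of empty_nest between 0.04 and 0.082 m), for 1.5 s.
3. presses the green button down (4.5 mm or more of its 6 mm) (value of joint log above 0.0045 m), for 0.05 s.
At the end, for the whole second after the job is handed in: The green button is up again (within 1.5 mm), every coupling stands upright and at rest in its place in the tray, and no coupling or loose thing lies more than 6 mm from where it began (value of joint log below 0.0015 m and distance of each of orange, blue, green, white, screwdriver, cup, bottle, jar from where it was at the start of the episode below 0.006 m and angle between each of orange, blue, green, white's own z axis and vertical below 0.1 rad and linear speed of each of orange, blue, green, white below 0.02 m/s); the robot touches nothing.
It fails at once if a coupling, nest, the tray or the fixture is touched by the robot (contact force between any of the fingers, the arm and orange above 0.5 N or contact force between any of the fingers, the arm and blue above 0.5 N or contact force between any of the fingers, the arm and green above 0.5 N or contact force between any of the fingers, the arm and white above 0.5 N or contact force between any of the fingers, the arm and filled_nest1 above 0.5 N or contact force between any of the fingers, the arm and filled_nest2 above 0.5 N or contact force between any of the fingers, the arm and filled_nest3 above 0.5 N or contact force between any of the fingers, the arm and empty_nest above 0.5 N or contact force between any of the fingers, the arm and tray above 0.5 N or contact force between any of the fingers, the arm and fixture above 0.5 N).
It fails at once if the screwdriver, cup, bottle or jar is touched by the robot (contact force between any of the fingers, the arm and screwdriver above 0.5 N or contact force between any of the fingers, the arm and cup above 0.5 N or contact force between any of the fingers, the arm and bottle above 0.5 N or contact force between any of the fingers, the arm and jar above 0.5 N).
It fails at once if a coupling or another loose thing is lifted or shifted by more than 10 mm (distance of any of orange, blue, green, white, screwdriver, cup, bottle, jar from where it was at the start of the episode above 0.01 m).
It fails at once if the fingertips come down low (under 4 cm) right over a wrong coupling, loose or in the fixture ((horizontal distance between the grasp point and blue below 0.016 m and z of the grasp point in the frame of blue below 0.104 m) or (horizontal distance between the grasp point and green below 0.016 m and z of the grasp point in the frame of green below 0.104 m) or (horizontal distance between the grasp point and white below 0.016 m and z of the grasp point in the frame of white below 0.104 m) or (horizontal distance between the grasp point and filled_nest1 below 0.016 m and z of the grasp point in the frame of filled_nest1 below 0.108 m) or (horizontal distance between the grasp point and filled_nest2 below 0.016 m and z of the grasp point in the frame of filled_nest2 below 0.108 m) or (horizontal distance between the grasp point and filled_nest3 below 0.016 m and z of the grasp point in the frame of filled_nest3 below 0.108 m)).
It also fails if it takes over 59 s, if anything falls off the work surface, if the arm or the gripper's body presses on something with over 40 N, if the wrist force passes 120 N, or if a joint passes its speed limit or range.

## Working session

There is one attempt and no reset: what is moved stays moved. The work goes in short steps, Python scripts to look and compute and a shell command to move; the robot and the scene stay as the last step left them, time stands still between calls to the robot, and variables do not carry over. Pictures are saved under pics/ and viewed, and the job is handed in when it is done.

```bash
mkdir -p pics; python3 - <<'E'
from cell import manip
import cv2,pickle
s=manip.read_state();print(s)
d={}
for n in("top","side"):
    p=manip.snapshot(n);d[n]=p;cv2.imwrite(f"pics/{n}0.png",p["color"][...,::-1]);print(n,p["K"],p["rvec"],p["tvec"])
pickle.dump(d,open("s0.pkl","wb"))
E
```

```text
{'time_s': 0.0, 'joint_pos': array([-1.1682071 ,  0.6900006 , -0.19455951,  1.56633178,  0.1573022 ,
        0.90251595, -0.21508432]), 'joint_velocities': array([-0.0011738 ,  0.000461  ,  0.00031233, -0.00203681, -0.0006009 ,
       -0.00087525, -0.00218278]), 'effort': array([ 1.08248862e-04, -5.27571094e+01, -1.26662057e+00, -1.53427362e+01,
       -5.25945006e-02,  6.62770180e-03,  1.82245631e-04]), 'position': array([0.22509923, 0.58237531, 0.23790409]), 'tool_rot': array([ 0.58265221, -0.40029017,  0.58369214,  0.39948425]), 'wrist_force': array([-0.39653555,  0.25138928, -0.58566738]), 'torque': array([-0.01247424, -0.03408419, -0.05952422]), 'finger_gap': 0.9998885002839267}
top [[381.47587405   0.         279.39131244]
 [  0.         381.47587405 207.83317275]
 [  0.           0.           1.        ]] [ 2.1327644  -2.10022144  0.20819048] [-4.73411172e-04  5.37067000e-01  9.84619741e-01]
side [[491.09029854   0.         278.4444753 ]
 [  0.         491.09029854 214.90079925]
 [  0.           0.           1.        ]] [ 0.47849581 -2.64621563  1.26389497] [0.50407056 0.1550946  1.51624466]
```

View pics/top0.png

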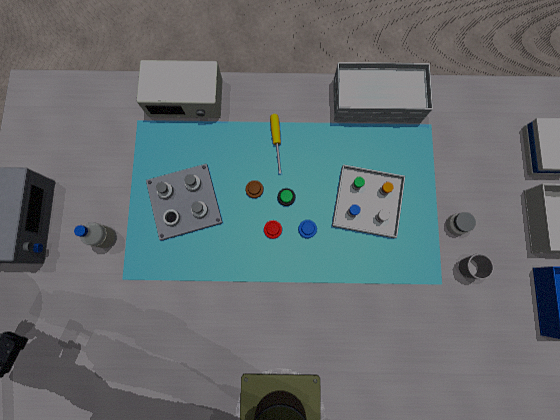

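View pics/side0.png

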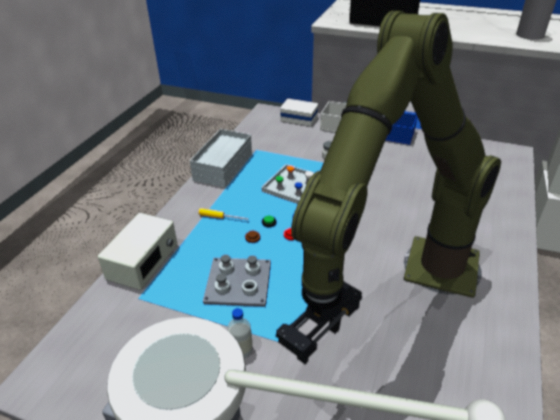

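The top view shows the fixture on the left around (184,202) and the tray on the right around (368,202). The orange cap is at (387,188) and the empty nest, with its dark centre, is at (171,217). There are four button look-alikes: brown (255,189), green (286,197), red (273,229) and blue (308,229). Green at (286,197) fits the description. Next I'll enlarge the crop and measure.

```bash
cat > h.py <<'E'
import numpy as np,cv2,pickle
def load(f="s0.pkl"): return pickle.load(open(f,"rb"))
def ray(p,uv):
    R=cv2.Rodrigues(np.array(p["rvec"],float))[0];t=np.array(p["tvec"],float).ravel()
    q=cv2.undistortPoints(np.array([[uv]],float),np.array(p["K"]),None)[0,0]
    return -R.T@t, R.T@np.array([q[0],q[1],1.])
def onz(p,uv,z):
    c,d=ray(p,uv);return c+d*(z-c[2])/d[2]
def proj(p,X): return cv2.projectPoints(np.array([X],float),np.array(p["rvec"],float),np.array(p["tvec"],float),np.array(p["K"]),None)[0].ravel()
E
python3 - <<'E'
from h import *
d=load();p=d["top"];im=p["color"][...,::-1].copy()
hsv=cv2.cvtColor(im,cv2.COLOR_BGR2HSV)
def blobs(nm,lo,hi,z,P=p,box=None,mina=20):
    h=cv2.cvtColor(np.ascontiguousarray(P["color"][...,::-1]),cv2.COLOR_BGR2HSV)
    m=cv2.inRange(h,lo,hi);n,l,s,c=cv2.connectedComponentsWithStats(m)
    for i in range(1,n):
        if s[i,4]>=mina and (box is None or (box[0]<c[i][0]<box[1] and box[2]<c[i][1]<box[3])): print(nm,c[i].round(1),s[i,:],onz(P,c[i],z).round(4))
bx=(120,440,125,280)
blobs("orange",(8,150,100),(22,255,255),.051,box=bx)
blobs("green",(50,150,50),(80,255,255),.051,box=bx)
blobs("blue",(105,150,50),(125,255,255),.051,box=bx)
S=d["side"]; b2=(150,330,140,310)
blobs("S or",(3,130,80),(22,255,255),.051,S,b2,8)
blobs("S gr",(50,130,30),(80,255,255),.03,S,b2,8)
blobs("S bl",(107,160,50),(125,255,255),.051,S,b2,8)
blobs("nest dark",(0,0,0),(180,255,45),.02,box=(140,230,160,245),mina=10)
# grey nest caps / tray center
cv2.imwrite("pics/crop_t.png",cv2.resize(im[140:260,130:250],None,fx=5,fy=5,interpolation=cv2.INTER_CUBIC))
cv2.imwrite("pics/crop_r.png",cv2.resize(im[150:250,240:415],None,fx=4.5,fy=4.5,interpolation=cv2.INTER_CUBIC))
E
```

```text
orange [387.5 186.8] [383 182  10  10  80] [ 0.6012 -0.2895  0.051 ]
green [358.9 181.6] [354 177  11  10  82] [ 0.6148 -0.2108  0.051 ]
green [286.  195.6] [280 190  13  13 128] [ 0.572  -0.0098  0.051 ]
blue [354.4 209.5] [350 205  10  10  86] [ 0.536  -0.1967  0.051 ]
blue [307.1 228.6] [298 220  19  18 265] [ 0.4815 -0.0679  0.051 ]
S or [289.8 168.5] [287 166   7   6  31] [ 0.5989 -0.2777  0.051 ]
S or [251.6 235.5] [246 232  13   9  61] [0.5822 0.1256 0.051 ]
S gr [278.8 178.5] [276 176   7   6  31] [ 0.6256 -0.2299  0.03  ]
S gr [268.5 219.9] [263 216  12   9  79] [0.5708 0.0109 0.03  ]
S bl [298.3 185.1] [296 183   6   6  25] [ 0.5332 -0.1856  0.051 ]
nest dark [170.7 193. ] [167 187   6  11  15] [0.5818 0.3163 0.02  ]
nest dark [165.5 190.4] [163 188   5   5  10] [0.5892 0.3316 0.02  ]
nest dark [170.4 216.6] [165 212  11  10  85] [0.514  0.3122 0.02  ]
```

View pics/crop_t.png

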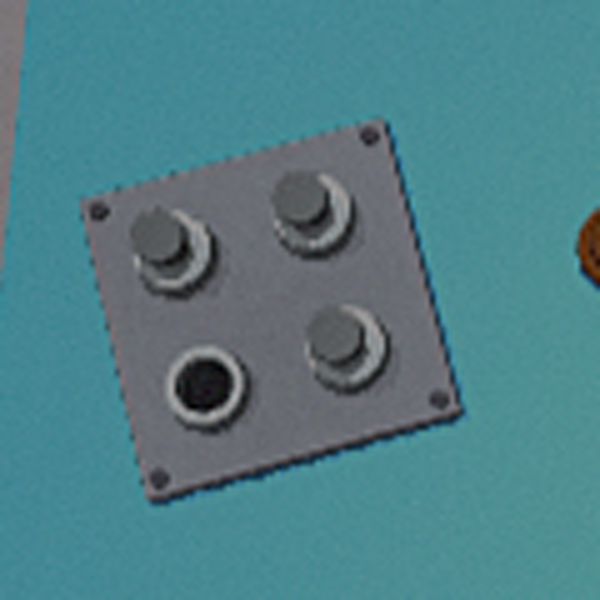

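View pics/crop_r.png

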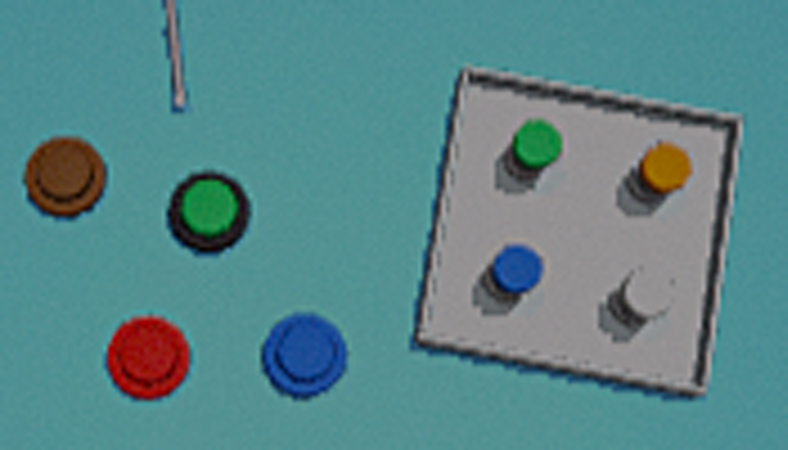

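The crops confirm the single orange cap (387,187), the only empty nest (171,216), and the green button in its black housing (286,196). Next I'll triangulate these for a cross-check and find the button height and the plate and tray corners.

```bash
python3 - <<'E'
from h import *
d=load();T=d["top"];S=d["side"]
def tri(a,b):
    P=[]
    for p in(T,S):
        R=cv2.Rodrigues(np.array(p["rvec"],float))[0];P.append(np.array(p["K"])@np.c_[R,np.array(p["tvec"],float).ravel()])
    X=cv2.triangulatePoints(P[0],P[1],np.array(a,float).reshape(2,1),np.array(b,float).reshape(2,1));X=(X[:3]/X[3]).ravel()
    return X.round(4),(proj(T,X)-a).round(1),(proj(S,X)-b).round(1)
for n,a,b in(("or",(387.5,186.8),(289.8,168.5)),("gr",(358.9,181.6),(278.8,178.5)),("bl",(354.4,209.5),(298.3,185.1)),("btn",(286,195.6),(268.5,219.9))): print(n,*tri(a,b))
for z in(.02,.025,.03,.035): print(z,onz(T,(286,195.6),z).round(4),onz(S,(268.5,219.9),z).round(4))
# nest: bore centre at crop (207,384)/5+ (130,140)
for z in(.017,.02,.037): print("nest",z,onz(T,(130+205/5,140+386/5),z).round(4), onz(T,(170.4,216.6),z).round(4))
cn=[onz(T,(130+x/5,140+y/5),.017) for x,y in((83,202),(383,122),(460,411),(153,498))]
c=np.mean(cn,0);print("fixture",c.round(4),[np.linalg.norm(cn[i]-cn[i-1]).round(3) for i in range(4)])
e=(cn[1]-cn[0]+cn[2]-cn[3])[:2];e/=np.linalg.norm(e);f=np.array([-e[1],e[0]])
for i in(-1,1):
  for j in(-1,1): 
    q=c[:2]+.04*(i*e+j*f);print("nest",i,j,q.round(4),proj(T,[*q,.037]).round(1),proj(T,[*q,.066]).round(1))
ct=[onz(T,(240+x/4.5,150+y/4.5),.024) for x,y in((463,68),(742,119),(704,397),(412,345))]
c=np.mean(ct,0);print("tray",c.round(4),[np.linalg.norm(ct[i]-ct[i-1]).round(3) for i in range(4)])
e=(ct[1]-ct[0]+ct[2]-ct[3])[:2];e/=np.linalg.norm(e);f=np.array([-e[1],e[0]])
for i in(-1,1):
  for j in(-1,1): 
    q=c[:2]+.04*(i*e+j*f);print(i,j,q.round(4),proj(T,[*q,.051]).round(1))
print("bottle",onz(T,(81,231),.15),onz(T,(99,238),.0),"scr tip",onz(T,(279,174),.01))
im=S["color"][150:320,190:330,::-1];cv2.imwrite("pics/sc.png",cv2.resize(im,None,fx=3.5,fy=3.5,interpolation=cv2.INTER_CUBIC))
from scipy.spatial.transform import Rotation as Ro
from cell import manip
q=manip.read_state()["tool_rot"];print(Ro.from_quat(np.roll(q,-1)).as_matrix().round(3))
E
```

```text
or [ 0.6041 -0.2923  0.0405] [-0.  -0.1] [0. 0.]
gr [ 0.6181 -0.2125  0.0427] [-0.1 -0.3] [0.2 0. ]
bl [ 0.5376 -0.1985  0.0415] [0.  0.1] [-0. -0.]
btn [ 0.5806 -0.0106  0.0108] [0.1 0.3] [-0.1 -0. ]
0.02 [ 0.5793 -0.0102  0.02  ] [ 5.756e-01 -2.000e-04  2.000e-02]
0.025 [ 0.5781 -0.0102  0.025 ] [0.5732 0.0055 0.025 ]
0.03 [ 0.5769 -0.0101  0.03  ] [0.5708 0.0111 0.03  ]
0.035 [ 0.5757 -0.01    0.035 ] [0.5684 0.0167 0.035 ]
nest 0.017 [0.5128 0.3114 0.017 ] [0.5145 0.3132 0.017 ]
nest 0.02 [0.5123 0.3106 0.02  ] [0.514  0.3124 0.02  ]
nest 0.037 [0.5094 0.3056 0.037 ] [0.5111 0.3074 0.037 ]
fixture [0.5594 0.278  0.017 ] [np.float64(0.177), np.float64(0.176), np.float64(0.176), np.float64(0.176)]
nest -1 -1 [0.5095 0.3048] [171.3 217.2] [168.3 215.3]
nest -1 1 [0.5861 0.3279] [165. 190.] [161.8 187.4]
nest 1 -1 [0.5327 0.2282] [199.6 209.3] [197.4 207.3]
nest 1 1 [0.6092 0.2513] [192.9 182.4] [190.5 179.6]
tray [ 0.5661 -0.2433  0.024 ] [np.float64(0.182), np.float64(0.179), np.float64(0.18), np.float64(0.181)]
-1 -1 [ 0.5333 -0.1971] [354.6 210.5]
-1 1 [ 0.6122 -0.2106] [358.8 182.5]
1 -1 [ 0.5199 -0.276 ] [383.8 215.7]
1 1 [ 0.5988 -0.2895] [387.6 187.7]
bottle [0.45273603 0.48922093 0.15      ] [0.45317148 0.51510621 0.        ] scr tip [0.64532291 0.01059535 0.01      ]
[[-0.    -0.933  0.36 ]
 [-0.002  0.36   0.933]
 [-1.    -0.    -0.002]]
```

View pics/sc.png

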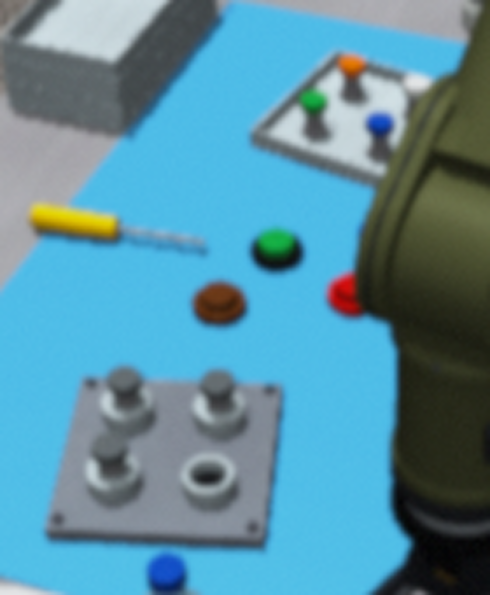

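Targets, with all the known sizes checking out (80 mm pitch, 180 mm sides): orange (0.600,-0.290) with cap top 0.051, nest (0.510,0.306) with rim 0.037, and button (0.579,-0.010) at z of about 0.015–0.02. I'll move high first with the fingers shut, going around by way of (0.5,0.3).

```bash
python3 -m crank '[[20,-20,0,-4,0],[27,-28,0,-4,0],[27,-28,0,-4,0],[27,-28,0,-4,0],[27,-28,0,-4,0]]'
python3 -m crank '[[27,-28,0,-4,0],[27,-28,0,-4,0],[27,-28,0,-4,0],[27,-28,0,-4,0],[27,-28,0,-4,0]]'
```

```text
time_s: 0.52
position: [0.3541, 0.4493, 0.2384]
tool_rot: [0.644, -0.292, 0.644, 0.291]
wrist_force: [0.6, -0.2, 0.1]
finger_gap: 0.64
time_s: 0.93
position: [0.4891, 0.3093, 0.2385]
tool_rot: [0.685, -0.175, 0.685, 0.175]
wrist_force: [-0.0, 0.6, -0.4]
finger_gap: 0.264
```

```bash
python3 -m crank '[[7,-37,0,-4,0],[7,-37,0,-4,0],[7,-37,0,-4,0],[7,-37,0,-4,0],[7,-37,0,-4,0]]'
python3 -m crank '[[7,-37,0,-4,0],[7,-37,0,-4,0],[7,-37,0,-4,0],[7,-37,0,-4,0],[7,-37,0,-4,0]]'
python3 -m crank '[[7,-37,0,-4,0],[7,-37,0,-4,0],[7,-37,0,-4,0],[7,-37,0,-4,0],[7,-37,0,-4,0]]'
```

```text
time_s: 1.35
position: [0.5231, 0.1242, 0.2385]
tool_rot: [0.705, -0.054, 0.705, 0.053]
wrist_force: [0.4, -0.0, 0.3]
finger_gap: 0.001
time_s: 1.77
position: [0.5581, -0.0607, 0.2385]
tool_rot: [0.703, 0.07, 0.704, -0.07]
wrist_force: [0.5, 1.1, 0.3]
finger_gap: 0.002
time_s: 2.18
position: [0.5931, -0.2456, 0.2384]
tool_rot: [0.681, 0.191, 0.681, -0.191]
wrist_force: [0.9, 0.1, 0.5]
finger_gap: 0.007
```

Now I'll shift (7,-44) in the air, go down part of the way and take a look.

```bash
python3 -m crank '[[4,-22,0,0,0],[3,-22,0,0,0],[0,0,-38,0,0],[0,0,-38,0,0],[0,0,0,0,0]]'
python3 - <<'E'
from cell import manip
from h import *
s=manip.read_state();print(s["position"])
for n in("top","side"):
    p=manip.snapshot(n);im=p["color"][...,::-1].copy()
    t=proj(p,s["position"]);print(n,t.round(1));x,y=map(int,t)
    a=im[max(0,y-60):y+60,max(0,x-60):x+60];cv2.imwrite(f"pics/{n}1.png",cv2.resize(a,None,fx=4.5,fy=4.5,interpolation=cv2.INTER_CUBIC))
E
```

```text
time_s: 2.6
position: [0.5954, -0.2855, 0.1552]
tool_rot: [0.676, 0.191, 0.686, -0.189]
wrist_force: [-1.7, 1.2, -0.3]
finger_gap: 0.003
[ 0.59536127 -0.28552712  0.15517284]
top [397.7 178.5]
side [291.4 143.6]
```

View pics/side1.png

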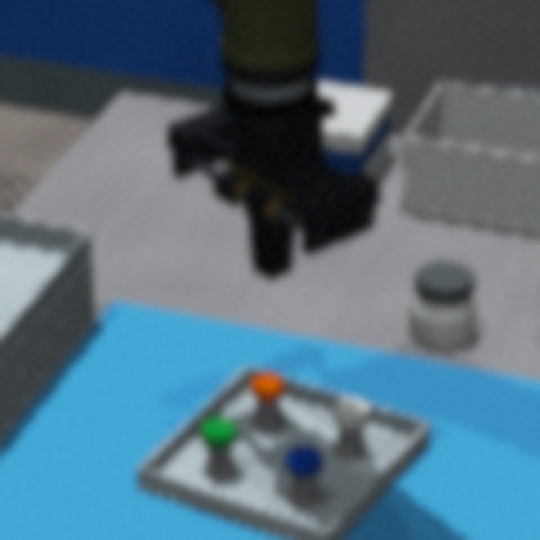

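View pics/top1.png

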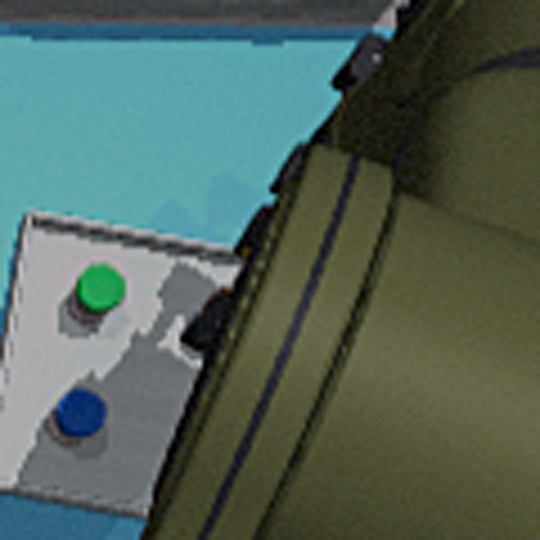

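In the side crop the shut fingertips are at (270,272), where the TCP projects, and directly above the orange cap at (267,385). The top view is blocked by the arm. I'll let it settle.

```bash
python3 -m crank '[[0,0,0,0,0],[0,0,0,0,0]]'
```

```text
time_s: 2.87
position: [0.6019, -0.2885, 0.1654]
tool_rot: [0.683, 0.189, 0.68, -0.19]
wrist_force: [0.4, -0.8, -0.1]
finger_gap: 0.006
```

```bash
python3 -m crank '[[0,0,-15,0,0],[0,0,-22,0,0],[0,0,-20,0,0],[0,0,-15,0,0],[0,0,-8,0,0]]'
python3 -m crank '[[-1,-1,-6,0,0],[0,0,-3,0,0],[0,0,0,0,0],[0,0,0,0,0],[0,0,0,0,0]]'
```

```text
time_s: 3.28
position: [0.6007, -0.2878, 0.0829]
tool_rot: [0.681, 0.19, 0.681, -0.19]
wrist_force: [0.4, -0.9, 0.1]
finger_gap: 0.007
time_s: 3.7
position: [0.6, -0.2894, 0.0748]
tool_rot: [0.682, 0.19, 0.68, -0.19]
wrist_force: [0.3, -0.0, 0.7]
finger_gap: 0.001
```

The tips are 24 mm above the cap, which is close to the 2 cm asked for. I'll lower by 3 mm and hold for over 2 s.

```bash
python3 -m crank '[[0,0,-3,0,0],[0,0,0,0,0],[0,0,0,0,0],[0,0,0,0,0],[0,0,0,0,0]]'
for i in 1 2; do :; done
python3 -m crank '[[0,0,0,0,0],[0,0,0,0,0],[0,0,0,0,0],[0,0,0,0,0],[0,0,0,0,0]]'
python3 - <<'E'
from cell import manip
from h import *
s=manip.read_state();p=manip.snapshot("side");t=proj(p,s["position"]);print(s["position"],t);x,y=map(int,t)
cv2.imwrite("pics/side2.png",cv2.resize(p["color"][y-40:y+40,x-50:x+50,::-1],None,fx=6,fy=6,interpolation=cv2.INTER_CUBIC))
E
python3 -m crank '[[0,0,0,0,0],[0,0,0,0,0],[0,0,0,0,0],[0,0,0,0,0],[0,0,0,0,0]]'
python3 -m crank '[[0,0,0,0,0],[0,0,0,0,0],[0,0,0,0,0],[0,0,0,0,0],[0,0,0,0,0]]'
python3 -m crank '[[0,0,0,0,0],[0,0,0,0,0],[0,0,0,0,0],[0,0,0,0,0],[0,0,0,0,0]]'
python3 -m crank '[[0,0,0,0,0],[0,0,0,0,0],[0,0,0,0,0],[0,0,0,0,0],[0,0,0,0,0]]'
```

```text
time_s: 4.12
position: [0.5994, -0.289, 0.0708]
tool_rot: [0.681, 0.19, 0.681, -0.19]
wrist_force: [-0.2, -0.1, -0.6]
finger_gap: 0.007
time_s: 4.53
position: [0.5993, -0.289, 0.0708]
tool_rot: [0.681, 0.19, 0.681, -0.19]
wrist_force: [0.6, 0.4, 0.2]
finger_gap: 0.003
[ 0.59928543 -0.28900696  0.07075033] [290.73412886 162.48591884]
time_s: 5.0
position: [0.5993, -0.289, 0.0707]
tool_rot: [0.681, 0.19, 0.681, -0.19]
wrist_force: [-0.3, -0.5, 0.4]
finger_gap: 0.006
time_s: 5.42
position: [0.5993, -0.289, 0.0708]
tool_rot: [0.681, 0.19, 0.681, -0.19]
wrist_force: [-0.3, 0.6, 0.0]
finger_gap: 0.003
time_s: 5.83
position: [0.5993, -0.289, 0.0707]
tool_rot: [0.681, 0.19, 0.681, -0.19]
wrist_force: [0.3, -0.4, -0.1]
finger_gap: 0.004
time_s: 6.25
position: [0.5993, -0.289, 0.0707]
tool_rot: [0.681, 0.19, 0.681, -0.19]
wrist_force: [0.9, -0.7, -0.3]
finger_gap: 0.005
```

View pics/side2.png

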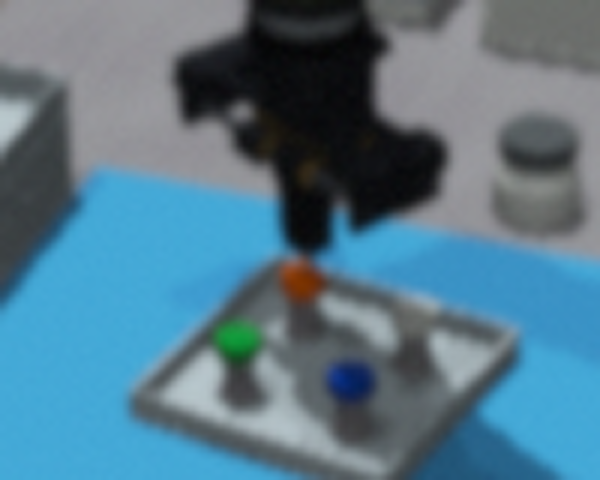

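The tips (305,248) hover just over the orange cap (302,282), and the hold lasted more than 2 s. Now up, and over to the nest.

```bash
python3 -m crank '[[0,0,15,0,0],[0,0,30,0,0],[0,0,38,0,0],[0,0,38,0,0],[0,0,25,0,0]]'
python3 -m crank '[[-3,20,0,2,0],[-5,37,0,4,0],[-5,37,0,4,0],[-5,37,0,4,0],[-5,37,0,4,0]]'
python3 -m crank '[[-5,37,0,4,0],[-5,37,0,4,0],[-5,37,0,4,0],[-5,37,0,4,0],[-6,37,0,4,0]]'
python3 -m crank '[[-6,37,0,4,0],[-6,37,0,4,0],[-6,37,0,4,0],[-6,36,0,4,0],[-6,30,0,2,0]]'
```

```text
time_s: 6.67
position: [0.6004, -0.2898, 0.2206]
tool_rot: [0.683, 0.189, 0.68, -0.19]
wrist_force: [0.1, -0.8, -0.2]
finger_gap: 0.001
time_s: 7.08
position: [0.5758, -0.1195, 0.217]
tool_rot: [0.703, 0.08, 0.702, -0.08]
wrist_force: [0.8, -0.2, -0.4]
finger_gap: 0.006
time_s: 7.5
position: [0.55, 0.0656, 0.217]
tool_rot: [0.706, -0.043, 0.706, 0.044]
wrist_force: [0.8, -0.1, 0.4]
finger_gap: 0.0
time_s: 7.92
position: [0.5195, 0.2441, 0.217]
tool_rot: [0.69, -0.154, 0.69, 0.154]
wrist_force: [1.0, 1.1, 0.8]
finger_gap: 0.008
```

```bash
python3 -m crank '[[-4,27,0,0,0],[-4,22,0,0,0],[-2,12,0,0,0],[0,0,0,0,0],[0,0,0,0,0]]'
python3 -m crank '[[0,0,-15,0,0],[0,0,-25,0,0],[0,0,-25,0,0],[0,0,-15,0,0],[0,0,0,0,0]]'
```

```text
time_s: 8.33
position: [0.5104, 0.3011, 0.2166]
tool_rot: [0.69, -0.153, 0.691, 0.152]
wrist_force: [0.2, -1.3, -0.3]
finger_gap: 0.007
time_s: 8.75
position: [0.5093, 0.2976, 0.1338]
tool_rot: [0.689, -0.153, 0.693, 0.15]
wrist_force: [-0.9, -0.3, -0.8]
finger_gap: 0.003
```

```bash
python3 - <<'E'
from cell import manip
from h import *
s=manip.read_state();p=manip.snapshot("side");t=proj(p,s["position"]);print(s["position"],t);x,y=map(int,t)
print(proj(p,[.5095,.3055,.037]),proj(p,[.5095,.3055,.057]))
cv2.imwrite("pics/side3.png",cv2.resize(p["color"][200:320,180:320,::-1],None,fx=5,fy=5,interpolation=cv2.INTER_CUBIC))
E
```

```text
[0.50930898 0.29763576 0.13379682] [249.67173195 257.37404439]
[250.25275896 283.45144518] [249.89742694 278.61471757]
```

View pics/side3.png

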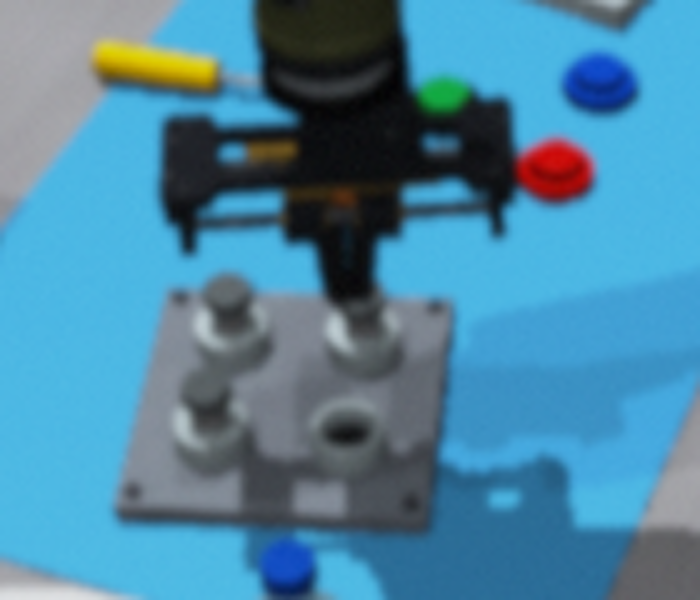

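Fingertips at (345,300) in the crop are still high. The empty nest is at (348,427), with its dark floor visible. The outer body stubs sit about 45 mm above the tips, so they clear the grey caps.

```bash
python3 -m crank '[[0,0,0,0,0],[0,0,0,0,0],[0,0,0,0,0]]'
```

```text
time_s: 9.05
position: [0.5113, 0.3019, 0.1382]
tool_rot: [0.691, -0.152, 0.69, 0.152]
wrist_force: [-0.3, 0.1, 0.6]
finger_gap: 0.007
```

```bash
python3 -m crank '[[-1,3,-10,0,0],[0,1,-18,0,0],[0,0,-20,0,0],[0,0,-14,0,0],[0,0,-7,0,0]]'
python3 -m crank '[[0,0,-7,0,0],[0,0,-3,0,0],[0,0,0,0,0],[0,0,0,0,0],[0,0,0,0,0]]'
python3 - <<'E'
from cell import manip
from h import *
s=manip.read_state();p=manip.snapshot("side");t=proj(p,s["position"]);print(s["position"],t)
cv2.imwrite("pics/side4.png",cv2.resize(p["color"][200:320,180:320,::-1],None,fx=5,fy=5,interpolation=cv2.INTER_CUBIC))
E
```

```text
time_s: 9.47
position: [0.5082, 0.3059, 0.0658]
tool_rot: [0.69, -0.153, 0.691, 0.152]
wrist_force: [-0.1, 0.0, -0.3]
finger_gap: 0.005
time_s: 9.88
position: [0.5098, 0.3063, 0.0585]
tool_rot: [0.691, -0.152, 0.69, 0.152]
wrist_force: [0.6, 1.0, -0.8]
finger_gap: 0.002
[0.50982066 0.30629593 0.05847398] [249.65699398 278.41693482]
```

View pics/side4.png

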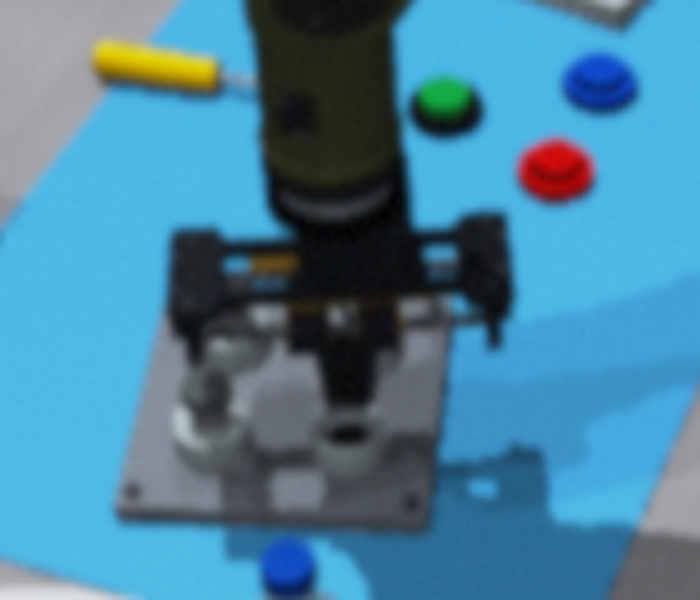

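The tips at (348,405) are just above the rim of the empty nest (348,430), with a gap of about 2 cm. I'll hold here.

```bash
python3 -m crank '[[0,0,0,0,0],[0,0,0,0,0],[0,0,0,0,0],[0,0,0,0,0],[0,0,0,0,0]]'
python3 -m crank '[[0,0,0,0,0],[0,0,0,0,0],[0,0,0,0,0],[0,0,0,0,0],[0,0,0,0,0]]'
python3 -m crank '[[0,0,0,0,0],[0,0,0,0,0],[0,0,0,0,0],[0,0,0,0,0],[0,0,0,0,0]]'
python3 -m crank '[[0,0,0,0,0],[0,0,0,0,0],[0,0,0,0,0],[0,0,0,0,0],[0,0,0,0,0]]'
python3 -m crank '[[0,0,0,0,0],[0,0,0,0,0],[0,0,0,0,0],[0,0,0,0,0],[0,0,0,0,0]]'
python3 -m crank '[[0,0,0,0,0],[0,0,0,0,0],[0,0,0,0,0],[0,0,0,0,0],[0,0,0,0,0]]'
```

```text
time_s: 10.35
position: [0.5093, 0.306, 0.0578]
tool_rot: [0.691, -0.152, 0.69, 0.152]
wrist_force: [-0.3, -0.5, 0.5]
finger_gap: 0.005
time_s: 10.77
position: [0.5093, 0.306, 0.0577]
tool_rot: [0.691, -0.152, 0.69, 0.152]
wrist_force: [-1.1, 0.4, 0.3]
finger_gap: 0.009
time_s: 11.18
position: [0.5093, 0.306, 0.0577]
tool_rot: [0.691, -0.152, 0.691, 0.152]
wrist_force: [-0.2, 0.4, -0.3]
finger_gap: 0.007
time_s: 11.6
position: [0.5093, 0.306, 0.0578]
tool_rot: [0.691, -0.152, 0.69, 0.152]
wrist_force: [-0.2, -0.7, -0.4]
finger_gap: 0.003
time_s: 12.02
position: [0.5093, 0.306, 0.0578]
tool_rot: [0.691, -0.152, 0.69, 0.152]
wrist_force: [-0.1, -0.7, -0.4]
finger_gap: 0.007
time_s: 12.43
position: [0.5093, 0.306, 0.0577]
tool_rot: [0.691, -0.152, 0.69, 0.152]
wrist_force: [0.8, 0.3, -0.2]
finger_gap: 0.008
```

Held for more than 2 s. Now up, and over to the button.

```bash
python3 -m crank '[[0,0,15,0,0],[0,0,30,0,0],[0,0,38,0,0],[0,0,30,0,0],[0,0,15,0,0]]'
python3 -m crank '[[4,-20,0,-2,0],[8,-35,0,-4,0],[8,-37,0,-4,0],[8,-37,0,-4,0],[8,-37,0,-4,0]]'
python3 -m crank '[[8,-37,0,-4,0],[8,-37,0,-4,0],[8,-32,0,-2,0],[5,-25,0,0,0],[3,-12,0,0,0]]'
python3 -m crank '[[2,-5,0,0,0],[0,0,0,0,0],[0,0,0,0,0],[0,0,0,0,0],[0,0,0,0,0]]'
```

```text
time_s: 12.85
position: [0.5109, 0.3069, 0.1897]
tool_rot: [0.692, -0.151, 0.689, 0.153]
wrist_force: [1.4, 0.5, -0.3]
finger_gap: 0.005
time_s: 13.27
position: [0.5453, 0.1384, 0.1859]
tool_rot: [0.706, -0.041, 0.706, 0.041]
wrist_force: [1.1, -0.2, 0.6]
finger_gap: 0.005
time_s: 13.68
position: [0.5776, -0.0082, 0.1859]
tool_rot: [0.707, 0.02, 0.707, -0.022]
wrist_force: [-0.3, -1.3, 0.0]
finger_gap: 0.006
time_s: 14.1
position: [0.5791, -0.0056, 0.1857]
tool_rot: [0.707, 0.019, 0.707, -0.018]
wrist_force: [-0.4, -0.3, -0.3]
finger_gap: 0.003
```

```bash
python3 -m crank '[[0,-4,-15,0,0],[0,0,-28,0,0],[0,0,-32,0,0],[0,0,-28,0,0],[0,0,-18,0,0]]'
python3 -m crank '[[0,0,-10,0,0],[0,0,-7,0,0],[0,0,-3,0,0],[0,0,0,0,0],[0,0,0,0,0]]'
python3 - <<'E'
from cell import manip
from h import *
s=manip.read_state();p=manip.snapshot("side");t=proj(p,s["position"]);print(s["position"],t)
cv2.imwrite("pics/side5.png",cv2.resize(p["color"][150:270,210:350,::-1],None,fx=5,fy=5,interpolation=cv2.INTER_CUBIC))
E
```

```text
time_s: 14.52
position: [0.5779, -0.0104, 0.0623]
tool_rot: [0.706, 0.019, 0.708, -0.018]
wrist_force: [-0.0, -0.1, 0.7]
finger_gap: 0.004
time_s: 14.93
position: [0.5801, -0.0118, 0.0457]
tool_rot: [0.708, 0.019, 0.706, -0.019]
wrist_force: [-0.4, -0.2, -0.9]
finger_gap: 0.003
[ 0.58005362 -0.01183539  0.04569952] [268.34694006 211.68988614]
```

View pics/side5.png

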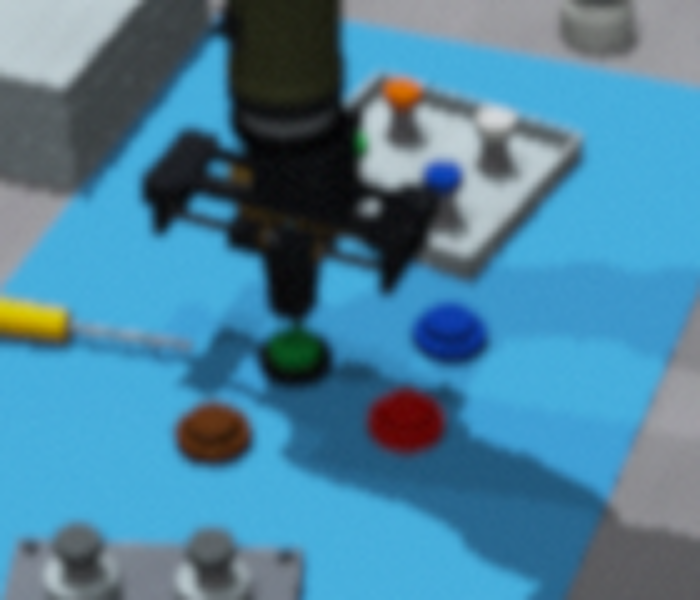

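The tips at (292,312) are directly above the green button (295,352), with nothing else near. I'll press in small steps and watch the force.

```bash
python3 -m crank '[[0,0,-6,0,0],[0,0,-6,0,0],[0,0,-4,0,0],[0,0,0,0,0],[0,0,0,0,0]]'
python3 -m crank '[[0,0,-3,0,0],[0,0,-2,0,0],[0,0,0,0,0],[0,0,0,0,0]]'
```

```text
time_s: 15.4
position: [0.579, -0.012, 0.0283]
tool_rot: [0.707, 0.019, 0.707, -0.019]
wrist_force: [-0.0, -0.5, 0.1]
finger_gap: 0.003
time_s: 15.73
position: [0.5795, -0.012, 0.0239]
tool_rot: [0.707, 0.019, 0.707, -0.019]
wrist_force: [-0.3, 0.7, 0.7]
finger_gap: 0.003
```

```bash
python3 -m crank '[[0,0,-2,0,0],[0,0,0,0,0],[0,0,0,0,0]]'
python3 -m crank '[[0,0,-2,0,0],[0,0,0,0,0],[0,0,0,0,0]]'
python3 -m crank '[[0,0,-2,0,0],[0,0,0,0,0],[0,0,0,0,0]]'
```

```text
time_s: 15.98
position: [0.5795, -0.012, 0.0219]
tool_rot: [0.707, 0.019, 0.707, -0.019]
wrist_force: [-0.1, 0.1, 2.4]
finger_gap: 0.004
time_s: 16.23
position: [0.5795, -0.012, 0.0199]
tool_rot: [0.707, 0.019, 0.707, -0.019]
wrist_force: [-0.1, 0.6, 4.1]
finger_gap: 0.004
time_s: 16.48
position: [0.5796, -0.012, 0.0184]
tool_rot: [0.707, 0.019, 0.707, -0.019]
wrist_force: [-1.3, 0.5, 9.7]
finger_gap: 0.012
```

The force jumped to 9.7 N, above the 5 N spring, and travel stopped. The button has bottomed out after about 6 mm. I'll hold briefly, then release.

```bash
python3 -m crank '[[0,0,-1,0,0],[0,0,0,0,0],[0,0,0,0,0]]'
python3 -m crank '[[0,0,5,0,0],[0,0,10,0,0],[0,0,20,0,0],[0,0,30,0,0],[0,0,30,0,0]]'
python3 -m crank '[[0,0,30,0,0],[0,0,20,0,0],[0,0,10,0,0],[0,0,0,0,0],[0,0,0,0,0]]'
python3 -m crank '[[-20,0,0,0,0],[-30,0,0,0,0],[-30,0,0,0,0],[-30,0,0,0,0],[-20,0,0,0,0]]'
python3 -m crank '[[0,0,0,0,0],[0,0,0,0,0],[0,0,0,0,0],[0,0,0,0,0],[0,0,0,0,0]]'
python3 - <<'E'
from h import *
from cell import manip
d0=load();d={}
for n in("top","side"):
    p=manip.snapshot(n);d[n]=p;cv2.imwrite(f"pics/{n}6.png",p["color"][...,::-1])
p=d["top"]
def c(P,lo,hi,b):
    h=cv2.cvtColor(np.ascontiguousarray(P["color"][...,::-1]),cv2.COLOR_BGR2HSV);m=cv2.inRange(h,lo,hi)
    y,x=np.nonzero(m[b[2]:b[3],b[0]:b[1]]);return np.round([x.mean()+b[0],y.mean()+b[2],len(x)],1) if len(x) else None
for v,items in(("top",(("or",(8,150,80),(22,255,255),(375,400,175,200)),("gr",(50,150,40),(80,255,255),(345,370,170,195)),("bl",(105,150,40),(125,255,255),(345,365,200,220)),("btn",(50,150,40),(80,255,255),(275,300,185,210)),("scr",(22,150,60),(32,255,255),(260,290,105,150)))),("side",(("btn",(50,130,30),(80,255,255),(255,285,208,232)),("or",(3,130,80),(22,255,255),(280,300,160,176))))):
  for nm,lo,hi,b in items: print(v,nm,c(d0[v],lo,hi,b),c(d[v],lo,hi,b))
E
```

```text
time_s: 16.73
position: [0.5796, -0.0121, 0.0183]
tool_rot: [0.707, 0.019, 0.706, -0.019]
wrist_force: [-2.9, -0.2, 17.1]
finger_gap: 0.006
time_s: 17.15
position: [0.5779, -0.0119, 0.112]
tool_rot: [0.706, 0.019, 0.708, -0.019]
wrist_force: [-0.4, -0.3, 0.4]
finger_gap: 0.008
time_s: 17.57
position: [0.5788, -0.0119, 0.1712]
tool_rot: [0.707, 0.019, 0.707, -0.019]
wrist_force: [-0.6, -0.2, -0.8]
finger_gap: 0.004
time_s: 17.98
position: [0.4444, -0.0121, 0.1701]
tool_rot: [0.704, 0.019, 0.709, -0.019]
wrist_force: [0.2, 0.4, -0.5]
finger_gap: 0.011
time_s: 18.4
position: [0.4503, -0.0119, 0.1713]
tool_rot: [0.707, 0.019, 0.707, -0.019]
wrist_force: [-0.1, 0.4, 0.3]
finger_gap: 0.004
top or [387.5 186.9  83. ] [387.4 186.9  84. ]
top gr [358.7 181.7  85. ] [358.7 181.7  87. ]
top bl [354.4 209.5  86. ] [354.4 209.5  86. ]
top btn [286.  195.6 129. ] None
top scr [274.9 127.9 221. ] [274.9 128.  222. ]
side btn [268.5 219.9  79. ] [268.5 219.7  76. ]
side or [289.8 168.5  31. ] [290.3 167.4  26. ]
```

View pics/top6.png

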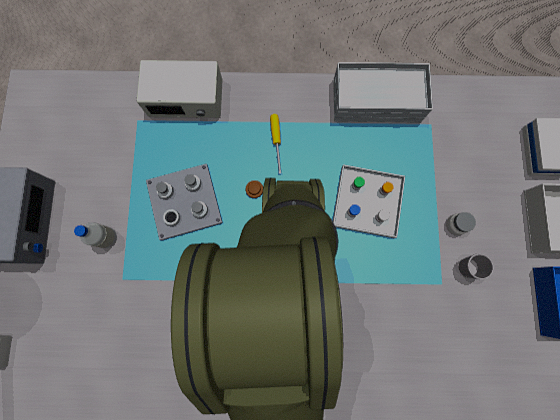

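View pics/side6.png

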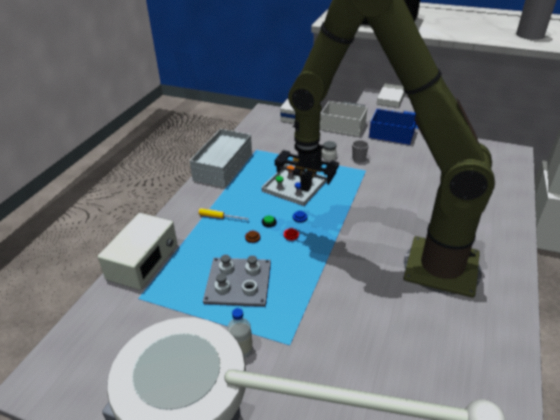

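Nothing has moved. The caps and the screwdriver are within 0.1 px in the top view, and the button is back up in the side view at (268.5,219.7), against 219.9 at the start. The arm is clear and still, so I'll hand in.

```bash
python3 -c "
from cell import manip
print(manip.close_job())"
```

```text
the job is handed in; nothing more can be done
None
```

The step has been shown and logged, and the job is handed in at about 18.5 s of the 59 s allowed; it reported no verdict.

- **Orange coupling:** I held the shut fingertips about 20 mm above its cap for over 2 s, with the TCP at (0.599, -0.289, 0.071).
- **Empty nest:** I held them about 21 mm above the rim for over 2 s, with the TCP at (0.509, 0.306, 0.058).
- **Green button:** I pressed it to its stop. Travel was about 6 mm and the force rose to 17 N, well past the 5 N spring. I then lifted about 15 cm and moved 13 cm clear.

**Last checks:**
- **Top view:** the orange, green and blue caps and the screwdriver are within 0.1 px of where they started. I checked the white coupling, cup, bottle and jar only by eye, and they look unmoved.
- **Button:** the arm hid it in the top view, so only the side view shows it up again, within 0.2 px of its starting position.
- **Contact:** the wrist force readings stayed near zero everywhere except during the press.
- **Disagreements:** the orange cap's side-view position differed by about 1 px at the end, with the gripper partly in front of it. The two cameras also gave cap heights 3–5 mm below the middle of the caps. I therefore used the heights you gave, and these agreed with the 80 mm spacing and 180 mm sides.

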